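# Pull the bedside medicine hatch down with the hook stick

## Robot

A 6-joint arm with a two-finger parallel gripper is mounted at the origin on the work surface. World frame = base frame: x ahead of the robot, y to its left, z up, the work surface at z = 0. Lengths are in mm, angles in degrees, forces in N, time in s.
With the tool pointing down it reaches from about 350 to 850 mm from the base axis. Payload 8.1 kg.
Tool frame: the origin (TCP) lies at the centre of the arm's flange, where the gripper is bolted on; the fingertips stand 173 mm ahead of it and the grasp point (between the pads) lies 155 mm ahead of it; z points along the fingers, y is the line along which they close (so a half turn about z gives the same grasp; the last joint's range is limited). The gripper opens to 85 mm and grips with 20 to 120 N. Pads are 22 mm wide; open, the fingers measure 114 mm over their backs; the gripper's body (76 mm by 85 mm) begins 54 mm behind the grasp point. The pads swing forward as they close: fully open they stand 13 mm farther back than shut.
Start: joints at [-4.893, 7.471, 85.268, -0, 87.261, -4.893], TCP at [600.006, 0.022, 404.692] pointing down, gripper open.
Joint ranges: [-169.43, 169.43], [-51.17, 129.36], [1.28, 143.12], [-76.62, 256.62], [0, 156.53], [-152.29, 152.29]. Speed limits (degrees/s): [136.94, 136.94, 159.86, 180, 180, 180].

## Interface

Orientations are given as [roll, pitch, yaw] about the fixed x, y, z axes, in that order (R = Rz(yaw) Ry(pitch) Rx(roll)).
In Python, from bench import * gives the robot as it stands.
- The arm moves only by the shell command python3 -m jog 'ROWS' [FORCE]. ROWS is text: rows parted by semicolons, each of 7 numbers parted by spaces: the shift along the tool's x, y, z scaled (see below), then the turn, a rotation vector about the tool's x, y, z scaled (see below), then the closure, from -1 (fully open) to 1 (shut). In form: tx ty tz wx wy wz hand; .... A call has 1 to 5 rows; each row shifts and turns the commanded pose from where the row before left it, along the tool's axes as they then stand; what a row does not reach is not made up. The controller multiplies each number of a shift by 0.1 m and each number of a turn by 60 degrees. A row lasts 1/8 s, in which the tool goes at most 62.5 mm and 10.7 degrees, less where a joint would pass 70% of its speed; a pose out of reach is approached as far as the arm can. A call with a number of a shift or a turn outside -1 to 1 is refused whole. A call with a gripper value outside its range is refused whole. The fingers move at their own pace and stop on an object; FORCE is the grip in N (left out, the last holds). Time passes only in rows, so rows that do not move let the fingers close. It gives the time, the measured TCP pose, the force, the opening and the grip force at its end, in the units of the state.
- sense(): the state, without advancing time (a new reading comes with each control period).
- snapshot(name): name is "scene" or "side" or "wrist"; returns a dict with "img" (384x512x3 uint8, red, green, blue), "fx", "fy", "cx", "cy" (pixels), "dist" ([k1, k2, p1, p2, k3] as OpenCV has them; the pictures are not rectified), "extrinsics" (4x4, takes a point from camera to world coordinates). Camera axes: x right, y down, z forward; pixel columns grow to the right and rows downward; lengths in mm; the calibration is good to about 2 mm. A picture is of the moment at which its call begins. There is no depth.
- hand_in(): hands the job in; it is judged then, once.
The state is a dict: "time": time; "joint_pos": joint angles; "qd": joint speeds; "joint_efforts": joint torques, N m; "tool_pos": TCP position; "tcp_rot": TCP orientation; "ft_force": force on the tool from outside, world axes, zero at the start; "wrist_torque": the same for the moment, N m; "finger_gap": finger opening in mm; "grip_force": force on a finger pad.
Only numpy, scipy, OpenCV 4.12 (cv2) and the standard library are available. Lean on these libraries where they do the work, as an engineer would, in place of code of your own. Each camera call takes 0.05 s, during which the arm holds its last target. There are 200 camera calls.

## Task

Take the stick with the hook from the wooden rest, hook it into the ring near the top of the medicine cabinet's hatch and pull the hatch down with it until it is fully open. Then unhook the stick, leaving the hatch open, and lay it back in its own slot on the rest as it lay before. Leave the plain stick in the other slot where it is.

Things in the scene. Friction and masses are not known exactly. Their poses are not given: they have to be found in the camera images.
- stick_grip (a point): Middle of the hooked stick's handle (loose, 0.12 kg, balances about here), half-way up: grip it here from above. Square wood 18 x 18 mm, from y = -110 to +120 mm. On the -y side an 8 mm steel rod goes on; at y = -150 mm it bends straight down to the hook's end at z = -59 mm. z up as it lies, level, across two rails 140 mm apart (this point midway, 81 mm above the table); free room between them.
- plain_grip (a point): Same point and axes on the plain stick: like the hooked one, but its rod is straight, ending in a small ball. It lies parallel in the other slot of the same low wooden rest; which stick has which slot varies. Slots are 110 mm apart, 34 mm wide, between wooden teeth as high as the handle's top. Leave it alone.
- ring (a point): Centre of the upright hatch's steel ring, 246 mm up when shut; 40 mm clear inside, 5 mm wire, fixed rigidly 26 mm before the front, raised 22 deg; the hole faces nearly up and down: the hook drops in from above. Axes turn with the hatch: x along the hinge, y straight out of its front (roughly world +y), z up it. The hinge axis lies at y = -38, z = -196 mm. Cabinet behind: 240 wide, 275 mm high.
- hatch (a joint): Angle of the cabinet's hatch about the hinge at its lower edge, rad: 0 shut and upright, growing as its top comes out and down to the outward (ring) side; 0.8 fully open at its stop. A friction hinge (0.3 N m, about 1.5 N at the ring) holds it where it is left. It starts shut or slightly ajar (up to 0.12).

How it is judged (in metres and radians):
On the way, in this order (a step that is already met when the one before it is completed fails the run):
1. the hook is down through the ring (x of ring in the frame of stick_grip between -0.02 and 0.02 m and y of ring in the frame of stick_grip between -0.175 and -0.125 m and z of ring in the frame of stick_grip between -0.054 and -0.005 m), for 0.1 s.
2. the hatch is fully open (beyond 0.64 of 0.8 rad) with the hook still in the ring (value of joint hatch above 0.64 rad and x of ring in the frame of stick_grip between -0.025 and 0.025 m and y of ring in the frame of stick_grip between -0.18 and -0.12 m and z of ring in the frame of stick_grip between -0.06 and 0 m), for 0.1 s.
At the end, for the whole second after the job is handed in: The hatch stands open beyond 0.64 rad of its 0.8 rad, the hooked stick lies back in its slot within 30 mm of where it was, hook down (within 10 degrees), and the plain stick is within 20 mm of where it was (value of joint hatch above 0.64 rad and distance of stick_grip from where it was at the start of the episode below 0.03 m and angle between stick_grip's own z axis and vertical below 0.17 rad and distance of plain_grip from where it was at the start of the episode below 0.02 m); the robot touches nothing.
It fails at once if the plain stick is moved by more than 20 mm (distance of plain_grip from where it was at the start of the episode above 0.02 m).
It also fails if it takes over 59 s, if anything falls off the work surface, if the arm or the gripper's body presses on something with over 40 N, if the wrist force passes 120 N, or if a joint passes its speed limit or range.

## Working session

There is one attempt and no reset: what is moved stays moved. The work goes in short steps, Python scripts to look and compute and a shell command to move; the robot and the scene stay as the last step left them, time stands still between calls to the robot, and variables do not carry over. Pictures are saved under pics/ and viewed, at most 12 in all, crops included, and the job is handed in when it is done.

```bash
ls; mkdir -p pics; python3 - <<'E'
from bench import *
import cv2,numpy as np
s=sense();print(s['time'],s['tool_pos'],s['tcp_rot'])
ims=[]
for n in ("scene","side","wrist"):
    d=snapshot(n);cv2.imwrite(f"pics/{n}0.png",cv2.resize(d["img"][:,:,::-1],(800,600),interpolation=cv2.INTER_CUBIC))
    print(n,d["fx"],d["fy"],d["cx"],d["cy"],d["dist"],np.round(d["extrinsics"],3).tolist())
E
```

```text
pics
0.0 [5.99763624e+02 4.59204194e-02 4.03608091e+02] [-1.79890325e+02 -7.79826721e-03  9.00008583e+01]
scene 497.56801468227366 497.56801468227366 254.01858833299673 198.43574550848092 [-0.10712895  0.          0.          0.          0.        ] [[-0.877, 0.301, -0.373, 956.258], [0.479, 0.574, -0.664, 726.841], [0.015, -0.761, -0.648, 907.847], [0.0, 0.0, 0.0, 1.0]]
side 380.72615091549756 380.72615091549756 258.8729578502336 194.15647976061084 [-0.10039976  0.          0.          0.          0.        ] [[0.621, 0.692, -0.369, 875.809], [0.784, -0.546, 0.295, -262.237], [0.003, -0.472, -0.881, 960.639], [0.0, 0.0, 0.0, 1.0]]
wrist 342.06235445680966 342.06235445680966 258.13085298998544 185.8892765458472 [-0.08792741  0.          0.          0.          0.        ] [[1.0, 0.001, -0.002, 600.142], [0.001, -0.966, -0.26, 64.607], [-0.002, 0.26, -0.966, 373.22], [0.0, 0.0, 0.0, 1.0]]
```

View pics/scene0.png

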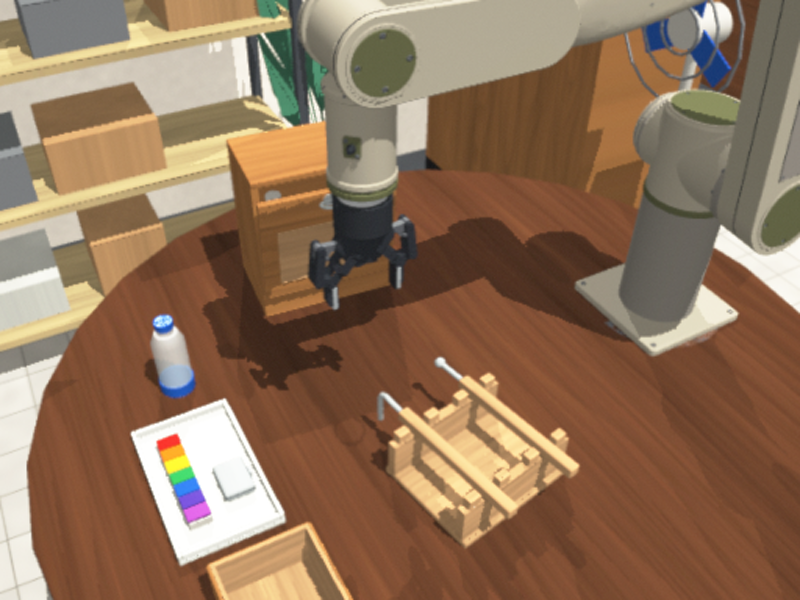

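View pics/side0.png

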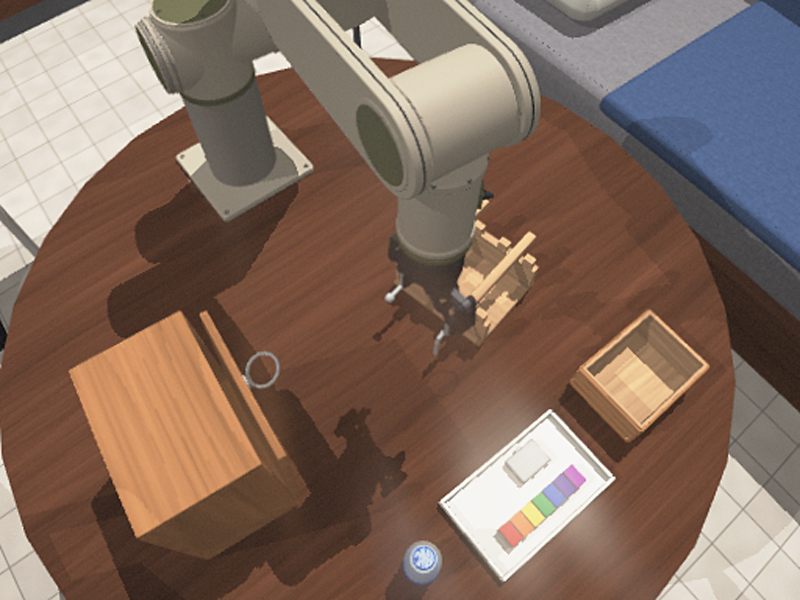

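View pics/wrist0.png

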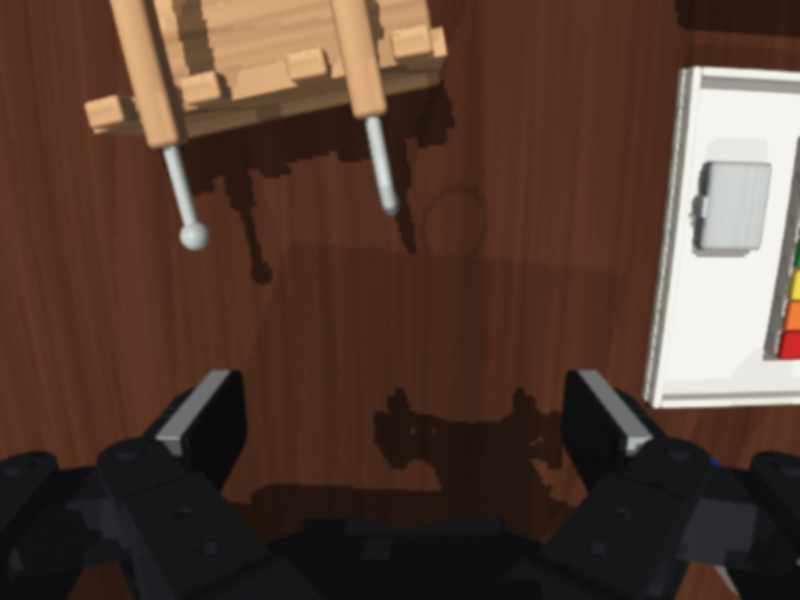

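The hooked stick is the one nearer the tray: in the wrist view the bend is at (388,205) and the handle's front end at (370,113); in the scene view the bend is at (381,396) and the handle's rear end at (511,507). The ring shows in the side view at (262,370), and the cabinet's top front edge runs (180,312)–(262,465).

```bash
cat > h.py <<'E'
from bench import *
import cv2,numpy as np
def ray(d,p,s=0.64):
    K=np.array([[d["fx"],0,d["cx"]],[0,d["fy"],d["cy"]],[0,0,1]])
    u=cv2.undistortPoints(np.array([[[(p[0]+.5)*s-.5,(p[1]+.5)*s-.5]]],float),K,np.array(d["dist"]))[0,0]
    E=d["extrinsics"]; return E[:3,3],E[:3,:3]@np.array([u[0],u[1],1.])
def onz(d,p,z,s=0.64):
    o,r=ray(d,p,s);return np.round(o+r*(z-o[2])/r[2],1)
def tri(d1,p1,d2,p2):
    o1,r1=ray(d1,p1);o2,r2=ray(d2,p2)
    t=np.linalg.lstsq(np.c_[r1,-r2],o2-o1,rcond=None)[0]
    a,b=o1+t[0]*r1,o2+t[1]*r2
    return np.round((a+b)/2,1),np.linalg.norm(a-b)
E
python3 - <<'E'
from h import *
d={n:snapshot(n) for n in("scene","side","wrist")}
w,s,c=d["wrist"],d["side"],d["scene"]
b=onz(w,(388,205),81);f=onz(w,(370,113),90)
b2=onz(c,(381,396),83);f2=onz(c,(405,412),90);r2=onz(c,(512,506),90)
print("hook wrist",b,f,"scene",b2,f2,r2)
print("plain wrist",onz(w,(194,236),81),onz(w,(163,145),90),"scene",onz(c,(440,363),81),onz(c,(573,467),90))
for z in(236,241,246):print("ring",onz(s,(262,370),z),onz(c,(326,201),z))
print(tri(s,(262,370),c,(326,201)))
print("cabinet",onz(s,(180,312),275),onz(s,(262,465),275))
print("hatch top",onz(s,(203,313),265),onz(s,(303,489),265))
E
```

```text
hook wrist [591.4  34.2  81. ] [582.8  81.9  90. ] scene [593.8  39.6  83. ] [581.4  88.6  90. ] [539.6 292.   90. ]
plain wrist [482.5  17.4  81. ] [473.6  67.3  90. ] scene [481.6  19.1  81. ] [432.2 279.7  90. ]
ring [ 533.9 -228.   236. ] [ 540.8 -250.5  236. ]
ring [ 536.3 -228.2  241. ] [ 543.9 -243.3  241. ]
ring [ 538.7 -228.4  246. ] [ 547. -236.  246.]
(array([ 546.1, -229.2,  252.2]), np.float64(8.17095332272052))
cabinet [ 415.4 -272.5  275. ] [ 652.4 -293.3  275. ]
hatch top [ 429.5 -248.7  265. ] [ 701.7 -271.2  265. ]
```

```bash
python3 -m jog '0.6 -0.12 0 0 0 0 -1; 0.6 -0.12 0 0 0 0 -1; 0.6 -0.12 0 0 0 0 -1; 0 0 0 0 0 -0.1 -1; 0 0 0 0 0 -0.1 -1'; python3 -m jog '0 0 0 0 0 0 -1; 0 0 0 0 0 0 -1'
python3 - <<'E'
from h import *
s=sense();print(s['time'],s['tool_pos'],s['tcp_rot'])
a=snapshot("wrist")["img"];cv2.imwrite("pics/w1.png",cv2.resize(a[:,:,::-1],(800,600),interpolation=cv2.INTER_CUBIC))
a=snapshot("side")["img"][150:360,30:230];b=snapshot("scene")["img"][70:210,130:300]
b=cv2.resize(b,(400,329),interpolation=cv2.INTER_CUBIC);a=cv2.resize(a,(400,420),interpolation=cv2.INTER_CUBIC)
o=np.zeros((420,800,3),np.uint8);o[:,:400]=a;o[:329,400:]=b
cv2.imwrite("pics/r1.png",o[:,:,::-1])
E
```

```text
time: 0.92
tool_pos: [563.6, 181.3, 404.6]
tcp_rot: [-180.0, 0.0, 102.3]
ft_force: [0.2, -0.7, 0.3]
finger_gap: 85.6
grip_force: 0.0
time: 1.18
tool_pos: [564.1, 179.8, 404.7]
tcp_rot: [-180.0, -0.0, 101.8]
ft_force: [0.4, -0.2, -0.7]
finger_gap: 85.3
grip_force: 0.0
1.175 [564.06450103 179.84978629 404.65901073] [-1.79998170e+02 -7.04095573e-04  1.01849482e+02]
```

View pics/w1.png

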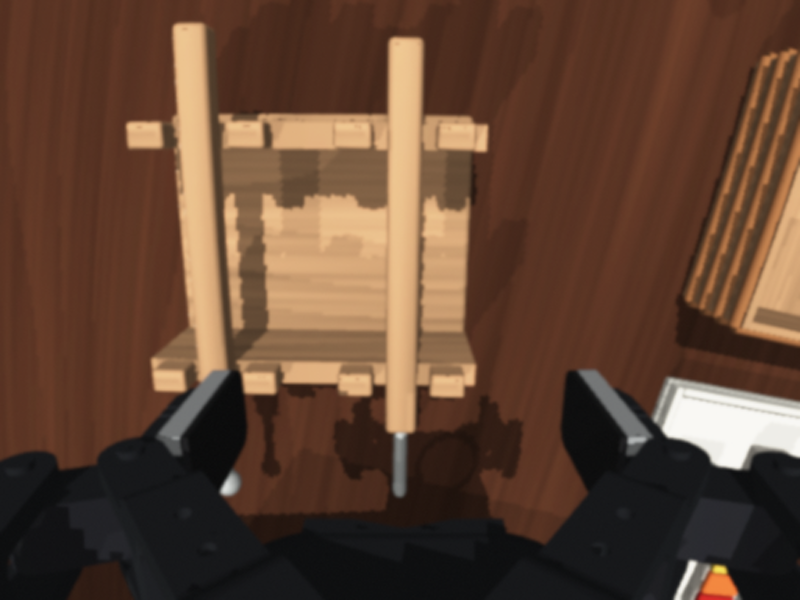

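View pics/r1.png

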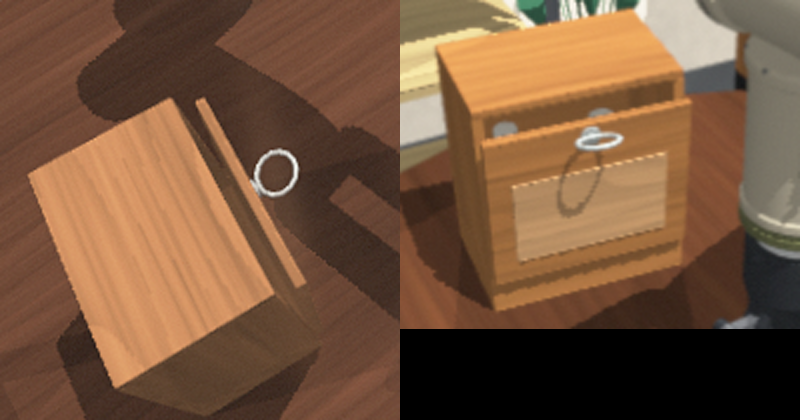

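The wrist view shows the hooked handle's top from (401,432) to (406,38), with the bend's end at (399,495). In the crop, the ring is centred at (276,173) in the side view and (599,141) in the scene view. The hatch is a little ajar.

```bash
python3 - <<'E'
from h import *
d={n:snapshot(n) for n in("scene","side","wrist")}
w,s,c=d["wrist"],d["side"],d["scene"]
f=onz(w,(401,431),90);r=onz(w,(406,39),90);b=onz(w,(399,494),81)
u=(f-r)/np.linalg.norm(f-r);print(f,r,b,np.linalg.norm(f-r),np.linalg.norm(b-f))
print("grip",r+u*120,f-u*110, b-u*154,"yaw",np.degrees(np.arctan2(u[0],-u[1])))
def S(p):return((p[0]/2+30)/.64,(p[1]/2+150)/.64)
def C(p):return(((p[0]-400)/2.353+130)/.64,(p[1]/2.35+70)/.64)
R=tri(s,S((276,173)),c,C((599,141)));print("ring",R)
L=tri(s,S((303,287)),c,C((483,147)));Q=tri(s,S((203,98)),c,C((690,102)));print(L,Q)
v=L[0]-Q[0];print("hinge yaw",np.degrees(np.arctan2(v[1],v[0])))
E
```

```text
[583.1  83.   90. ] [540.9 295.2  90. ] [592.3  32.9  81. ] 216.35544827898372 51.72668556944277
grip [564.30592779 177.50478963  90.        ] [561.64456619 190.88727617  90.        ] [562.26239267 183.94218664  81.        ] yaw 11.247609315663597
ring (array([ 536. , -227.3,  243.1]), np.float64(2.012807276915879))
(array([ 650. , -269.4,  245.4]), np.float64(4.400485293342501)) (array([ 418.2, -244.1,  249.4]), np.float64(1.1020513572350228))
hinge yaw -6.228937944930833
```

```bash
python3 -m jog '0 0 0.55 0 0 0.01 -1; 0 0 0.55 0 0 0 -1; 0 0 0.38 0 0 0 -1; 0 0 0.2 0 0 0 -1; 0 0 0 0 0 0 -1'; python3 -m jog '0 0 0 0 0 0 1; 0 0 0 0 0 0 1; 0 0 0 0 0 0 1; 0 0 0 0 0 0 1; 0 0 0 0 0 0 1' 60;python3 -m jog '0 0 0 0 0 0 1; 0 0 0 0 0 0 1'
```

```text
time: 2.1
tool_pos: [563.5, 179.9, 235.6]
tcp_rot: [-179.9, 0.0, 101.4]
ft_force: [1.0, -0.8, -0.0]
finger_gap: 85.7
grip_force: 0.0
time: 2.72
tool_pos: [564.4, 180.1, 237.7]
tcp_rot: [179.9, -0.0, 101.4]
ft_force: [-1.0, -0.8, 6.0]
finger_gap: 17.1
grip_force: 59.5
time: 2.98
tool_pos: [564.4, 180.1, 237.7]
tcp_rot: [179.9, -0.0, 101.4]
ft_force: [-0.7, -0.6, 5.9]
finger_gap: 17.2
grip_force: 59.5
```

```bash
python3 -m jog '0 0 -0.2 0 0 0 1; 0 0 -0.5 0 0 0 1; 0 0 -0.6 0 0 0 1; 0 0 -0.6 0 0 0 1; 0 0 -0.6 0 0 0 1'; python3 -m jog '0 0 0 0 0 0.145 1; 0 0 0 0 0 0.145 1; -0.45 0.03 0 0 0 0 1; -0.5 0.03 0 0 0 0 1; -0.5 0.03 0 0 0 0 1';  python3 -m jog '-0.5 0.03 0 0 0 0 1; -0.3 0.03 0 0 0 0 1; 0 0 0 0 0 0 1; 0 0 0 0 0 0 1'
python3 - <<'E'
from h import *
s=sense();print(s['time'],s['tool_pos'],s['tcp_rot'])
o=np.zeros((600,800,3),np.uint8)
a=snapshot("side")["img"][150:350,60:260];b=snapshot("scene")["img"][60:260,130:330]
o[:400,:400]=cv2.resize(a,(400,400),interpolation=cv2.INTER_CUBIC);o[:400,400:]=cv2.resize(b,(400,400),interpolation=cv2.INTER_CUBIC)
cv2.imwrite("pics/r2.png",o[:400,:,::-1])
E
```

```text
time: 3.6
tool_pos: [563.3, 179.9, 489.7]
tcp_rot: [180.0, -0.0, 101.4]
ft_force: [1.5, 0.4, -1.4]
finger_gap: 16.9
grip_force: 58.7
time: 4.22
tool_pos: [557.2, 33.7, 487.6]
tcp_rot: [180.0, 0.0, 84.0]
ft_force: [0.9, -0.6, -1.5]
finger_gap: 16.6
grip_force: 58.8
time: 4.72
tool_pos: [555.2, -44.9, 487.2]
tcp_rot: [180.0, -0.0, 84.0]
ft_force: [-0.4, 1.2, -1.7]
finger_gap: 17.1
grip_force: 58.7
4.725 [555.22678131 -44.93213301 487.20736424] [ 1.79991026e+02 -2.72186979e-02  8.39894799e+01]
```

View pics/r2.png

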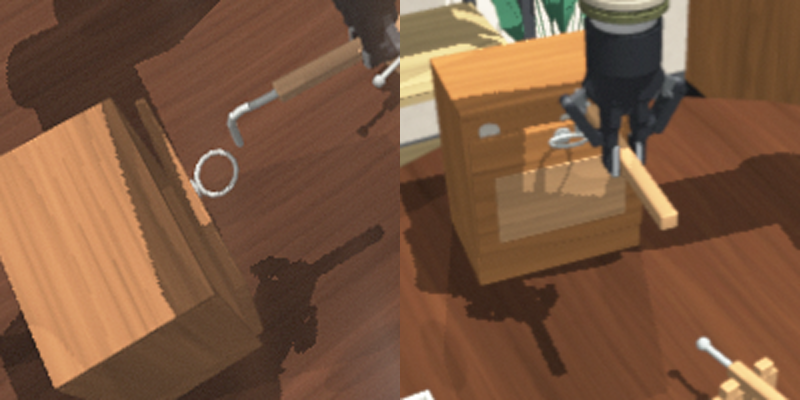

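The side view crop shows the hook's bend at (234,120), its tip at (238,143) and the ring at (216,173).

```bash
python3 - <<'E'
from h import *
s=snapshot("side")
S=lambda p:((p[0]/2+60)/.64,(p[1]/2+150)/.64)
R=np.array([.105,.995]);X=np.array([.995,-.105])
r=onz(s,S((216,173)),243)
t=sense()['tool_pos']
for p,z in(((238,142),273),((235,121),332)):
    h=onz(s,S(p),z);print(h,r,"to go x,y tool",(r-h)[:2]@R,(r-h)[:2]@X,"hook rel tcp",(h-t)[:2]@R,(h-t)[:2]@X)
E
```

```text
[ 536.7 -193.9  273. ] [ 537.1 -227.4  243. ] to go x,y tool -33.29050000000001 3.9154999999999776 hook rel tcp -150.84095900959068 -2.874938171697277
[ 546.3 -190.4  332. ] [ 537.1 -227.4  243. ] to go x,y tool -37.78099999999999 -5.268999999999933 hook rel tcp -146.3504590095907 6.309561828302634
```

```bash
python3 -m jog '-0.2 0 0 0 0 0 1; -0.13 0 0 0 0 0 1; 0 0 0 0 0 0 1; 0 0 0.1 0 0 0 1; 0 0 0.1 0 0 0 1';python3 -m jog '0 0 0.1 0 0 0 1; 0 0 0 0 0 0 1'
python3 - <<'E'
from h import *
s=sense();print(s['time'],s['tool_pos'],s['ft_force'])
o=np.zeros((400,800,3),np.uint8)
a=snapshot("side")["img"][185:285,110:210];b=snapshot("scene")["img"][70:170,160:260]
o[:400,:400]=cv2.resize(a,(400,400),interpolation=cv2.INTER_CUBIC);o[:400,400:]=cv2.resize(b,(400,400),interpolation=cv2.INTER_CUBIC)
cv2.imwrite("pics/r3.png",o[:,:,::-1])
E
```

```text
time: 5.5
tool_pos: [551.9, -77.9, 465.7]
tcp_rot: [-180.0, -0.0, 84.0]
ft_force: [-0.2, -0.1, -2.1]
finger_gap: 16.9
grip_force: 58.7
time: 5.75
tool_pos: [551.7, -77.9, 455.0]
tcp_rot: [-179.8, -0.0, 84.0]
ft_force: [-0.0, 0.2, -0.6]
finger_gap: 16.8
grip_force: 58.7
5.75 [551.685074   -77.86878928 454.96818779] [-0.04153127  0.16837712 -0.63814575]
```

View pics/r3.png

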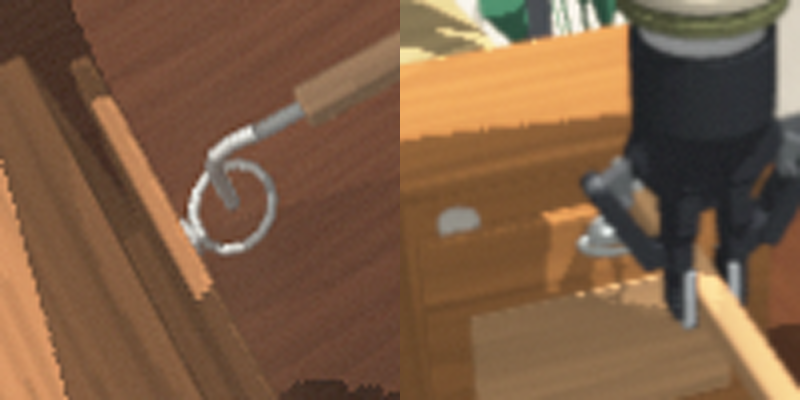

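```bash
python3 -m jog '0 0 0.15 0 0 0 1; 0 0 0.15 0 0 0 1; 0 0 0 0 0 0 1; 0 0 0 0 0 0 1; 0.14 0 0 0 0 0 1';python3 -m jog '0.17 0 0.05 0 0 0 1; 0.17 0 0.07 0 0 0 1; 0.17 0 0.1 0 0 0 1; 0.17 0 0.1 0 0 0 1; 0 0 0 0 0 0 1'
python3 - <<'E'
from h import *
s=sense();print(s['time'],s['tool_pos'],s['ft_force'])
o=np.zeros((400,800,3),np.uint8)
a=snapshot("side")["img"][185:285,110:210];b=snapshot("scene")["img"][70:170,160:260]
o[:400,:400]=cv2.resize(a,(400,400),interpolation=cv2.INTER_CUBIC);o[:400,400:]=cv2.resize(b,(400,400),interpolation=cv2.INTER_CUBIC)
cv2.imwrite("pics/r4.png",o[:,:,::-1])
E
```

```text
time: 6.48
tool_pos: [553.6, -64.4, 427.3]
tcp_rot: [179.9, 0.0, 83.9]
ft_force: [0.6, -0.0, -1.5]
finger_gap: 17.5
grip_force: 58.8
time: 7.1
tool_pos: [560.3, 5.1, 393.1]
tcp_rot: [-179.9, -0.0, 84.1]
ft_force: [-0.1, 0.0, -1.0]
finger_gap: 17.0
grip_force: 58.8
7.1 [560.2650988    5.12850998 393.14753729] [-0.05209655  0.04398008 -1.04901116]
```

View pics/r4.png

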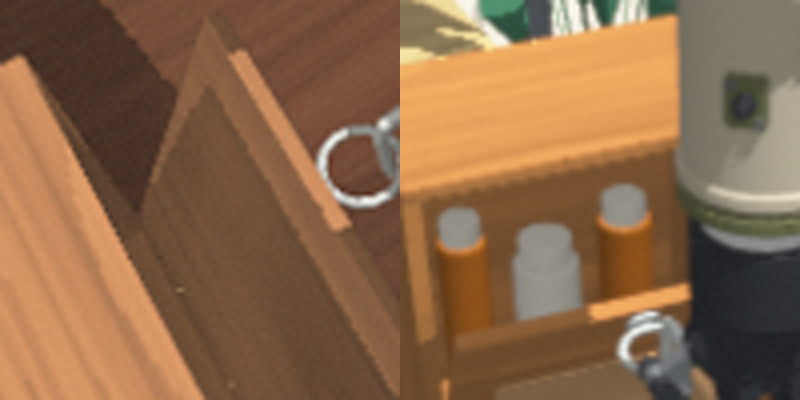

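The hatch is following, about 0.45 rad open, with the hook in the ring's outer rim at about (385,150) in the side crop. I'll continue the arc.

```bash
python3 -m jog '0.12 0 0.1 0 0 0 1; 0.11 0 0.1 0 0 0 1; 0.1 0 0.11 0 0 0 1; 0.09 0 0.11 0 0 0 1; 0.06 0 0.07 0 0 0 1';python3 -m jog '0 0 0 0 0 0 1; 0 0 0 0 0 0 1'
python3 - <<'E'
from h import *
s=sense();print(s['time'],s['tool_pos'],s['ft_force'])
o=np.zeros((400,800,3),np.uint8)
a=snapshot("side")["img"][170:290,110:230];b=snapshot("scene")["img"][100:220,160:280]
o[:400,:400]=cv2.resize(a,(400,400),interpolation=cv2.INTER_CUBIC);o[:400,400:]=cv2.resize(b,(400,400),interpolation=cv2.INTER_CUBIC)
cv2.imwrite("pics/r5.png",o[:,:,::-1])
E
```

```text
time: 7.82
tool_pos: [564.8, 49.5, 342.6]
tcp_rot: [-179.8, 0.4, 84.0]
ft_force: [-1.0, -27.9, -8.3]
finger_gap: 16.8
grip_force: 58.9
time: 8.07
tool_pos: [565.0, 49.1, 343.3]
tcp_rot: [-179.8, 0.3, 83.9]
ft_force: [-1.1, -18.7, -7.0]
finger_gap: 17.0
grip_force: 59.1
8.075 [565.00131343  49.08439399 343.32168935] [ -1.09125292 -18.72305165  -6.99401673]
```

View pics/r5.png

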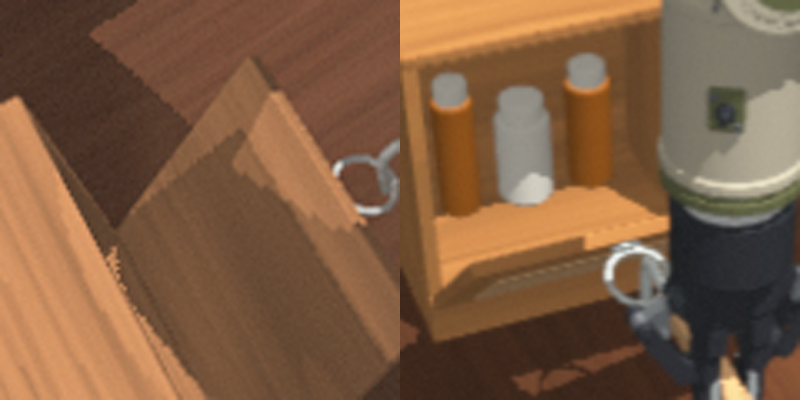

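The hatch is at its stop (19–28 N along -y) with the hook still in the ring. I'll back off a little, then lift straight out.

```bash
python3 -m jog '-0.04 0 0 0 0 0 1; -0.05 0 0 0 0 0 1; 0 0 0 0 0 0 1';python3 -m jog '0 0 -0.1 0 0 0 1; 0 0 -0.1 0 0 0 1; 0 0 -0.1 0 0 0 1; 0 0 0 0 0 0 1'
python3 - <<'E'
from h import *
s=sense();print(s['time'],s['tool_pos'],s['ft_force'])
o=np.zeros((400,800,3),np.uint8)
a=snapshot("side")["img"][150:290,110:250];b=snapshot("scene")["img"][100:240,160:300]
o[:400,:400]=cv2.resize(a,(400,400),interpolation=cv2.INTER_CUBIC);o[:400,400:]=cv2.resize(b,(400,400),interpolation=cv2.INTER_CUBIC)
cv2.imwrite("pics/r6.png",o[:,:,::-1])
E
```

```text
time: 8.55
tool_pos: [564.6, 42.4, 345.7]
tcp_rot: [180.0, -0.0, 84.0]
ft_force: [0.5, 0.7, -1.5]
finger_gap: 17.0
grip_force: 60.1
time: 9.05
tool_pos: [565.0, 42.3, 377.5]
tcp_rot: [179.8, -0.0, 84.0]
ft_force: [0.6, -0.0, -1.1]
finger_gap: 17.2
grip_force: 60.1
9.05 [565.04902249  42.27946314 377.49140475] [ 0.60430647 -0.01927024 -1.11036534]
```

View pics/r6.png

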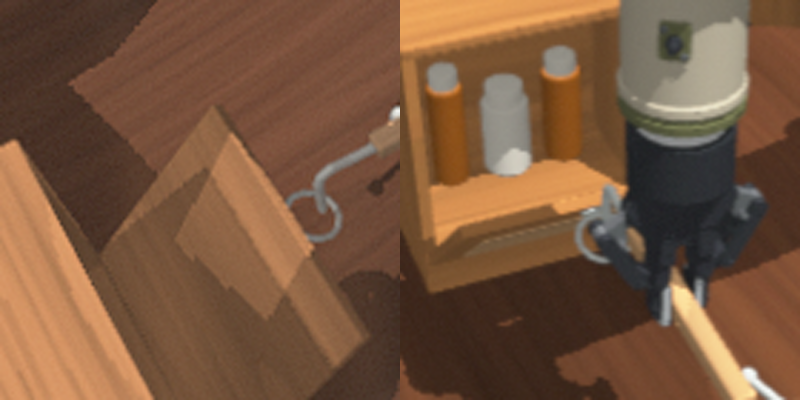

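```bash
python3 -m jog '0 0 -0.4 0 0 0 1; 0.4 -0.05 0 0 0 0 1; 0.5 -0.05 0 0 0 0 1; 0.46 -0.05 0 0 0 0 1; 0 0 0 0 0 -0.145 1';python3 -m jog '0 0 0 0 0 -0.145 1; 0 0 0 0 0 0 1; 0 0 0 0 0 0 1'
python3 - <<'E'
from h import *
s=sense();print(s['time'],s['tool_pos'],s['tcp_rot'],s['ft_force'])
o=np.zeros((600,800,3),np.uint8)
def put(im,r0,c0,h,w):o[r0:r0+h,c0:c0+w]=cv2.resize(im,(w,h),interpolation=cv2.INTER_CUBIC)
put(snapshot("side")["img"][100:250,210:360],0,0,300,300)
put(snapshot("wrist")["img"],0,300,375,500)
put(snapshot("scene")["img"][210:360,220:386],300,0,300,300*166//150) if 0 else put(snapshot("scene")["img"][210:360,220:370],300,0,300,300)
cv2.imwrite("pics/r7.png",o[:,:,::-1])
E
```

```text
time: 9.78
tool_pos: [563.3, 182.2, 414.8]
tcp_rot: [-179.9, -0.0, 93.0]
ft_force: [-0.1, -0.7, -0.8]
finger_gap: 16.7
grip_force: 60.1
time: 10.15
tool_pos: [563.9, 178.9, 415.3]
tcp_rot: [-180.0, -0.0, 101.2]
ft_force: [-0.5, -0.1, -2.2]
finger_gap: 16.9
grip_force: 60.0
10.15 [563.86501893 178.87799438 415.31534484] [-1.79963733e+02 -1.29880208e-04  1.01192765e+02] [-0.53056071 -0.06773108 -2.17600949]
```

View pics/r7.png

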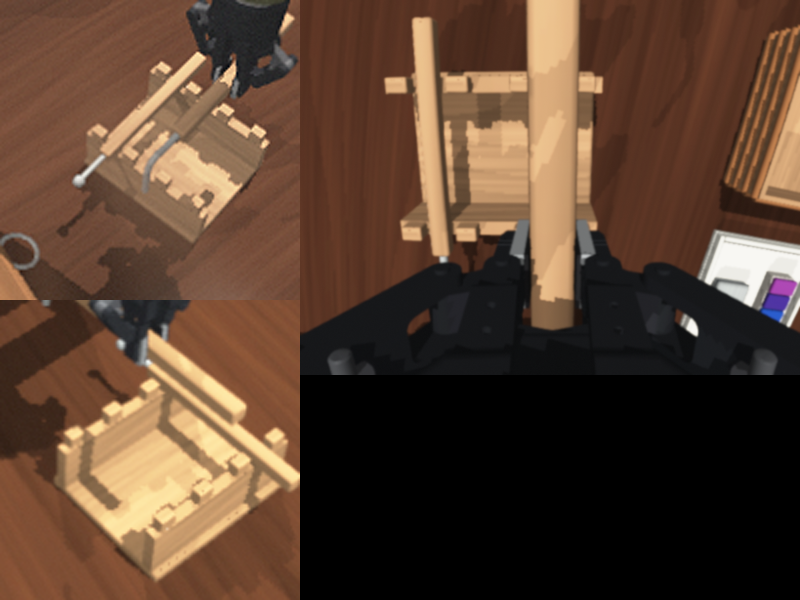

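Wrist view: the handle is straight in the pads and the empty slot lies below it. In the side crop the hook's bend is at about (152,160) and its tip at (147,189). I'll check for slip in the grip.

```bash
python3 - <<'E'
from h import *
s=snapshot("side")
for p,z in(((152,158),260),((147,190),201)):print(onz(s,(p[0]/2+210,p[1]/2+100),z,1.0),"expect 593.5 31.9")
E
```

```text
[589.8  40.6 260. ] expect 593.5 31.9
[594.2  34.5 201. ] expect 593.5 31.9
```

```bash
python3 -m jog '0.01 0 0.45 0 0 0 1; 0 0 0.45 0 0 0 1; 0 0 0.4 0 0 0 1; 0 0 0.25 0 0 0 1; 0 0 0.12 0 0 0 1';python3 -m jog '0 0 0.08 0 0 0 1; 0 0 0 0 0 0 1'
```

```text
time: 10.98
tool_pos: [563.1, 179.8, 246.8]
tcp_rot: [-179.8, 0.0, 101.4]
ft_force: [-0.0, -0.1, -1.7]
finger_gap: 17.2
grip_force: 60.1
time: 11.22
tool_pos: [563.9, 180.1, 241.1]
tcp_rot: [180.0, -0.0, 101.4]
ft_force: [-0.1, -0.2, -1.7]
finger_gap: 16.8
grip_force: 60.1
```

```bash
python3 -m jog '0 0 0.02 0 0 0 1; 0 0 0.02 0 0 0 1; 0 0 0 0 0 0 1; 0 0 0 0 0 0 1'
```

```text
time: 11.72
tool_pos: [564.2, 180.1, 237.7]
tcp_rot: [179.9, -0.0, 101.4]
ft_force: [-0.9, 0.6, 4.3]
finger_gap: 17.0
grip_force: 60.8
```

Contact on the rails at the same height as at the start (237.7), so I'll open and retreat.

```bash
python3 -m jog '0 0 0 0 0 0 -1; 0 0 0 0 0 0 -1; 0 0 0 0 0 0 -1; 0 0 0 0 0 0 -1; 0 0 0 0 0 0 -1';python3 -m jog '0 0 -0.2 0 0 0 -1; 0 0 -0.5 0 0 0 -1; 0 0 -0.5 0 0 0 -1; 0 0 -0.5 0 0 0 -1; 0 0 0 0 0 0 -1'
python3 - <<'E'
from h import *
s=sense();print(s['time'],s['tool_pos'],s['ft_force'])
o=np.zeros((600,800,3),np.uint8)
def put(im,r0,c0,h,w):o[r0:r0+h,c0:c0+w]=cv2.resize(im,(w,h),interpolation=cv2.INTER_CUBIC)
put(snapshot("side")["img"][150:300,50:200],0,0,300,300)
put(snapshot("wrist")["img"],0,300,375,500)
put(snapshot("scene")["img"][210:360,220:370],300,0,300,300)
cv2.imwrite("pics/r8.png",o[:,:,::-1])
E
```

```text
time: 12.35
tool_pos: [563.7, 180.0, 236.6]
tcp_rot: [-180.0, -0.0, 101.4]
ft_force: [0.2, -0.9, -0.1]
finger_gap: 85.3
grip_force: 0.0
time: 12.98
tool_pos: [564.8, 180.3, 414.8]
tcp_rot: [179.3, -0.0, 101.4]
ft_force: [-0.0, 0.8, -0.8]
finger_gap: 85.1
grip_force: 0.0
12.975 [564.83125975 180.31481003 414.80851352] [-0.0351308   0.7889323  -0.80511282]
```

View pics/r8.png

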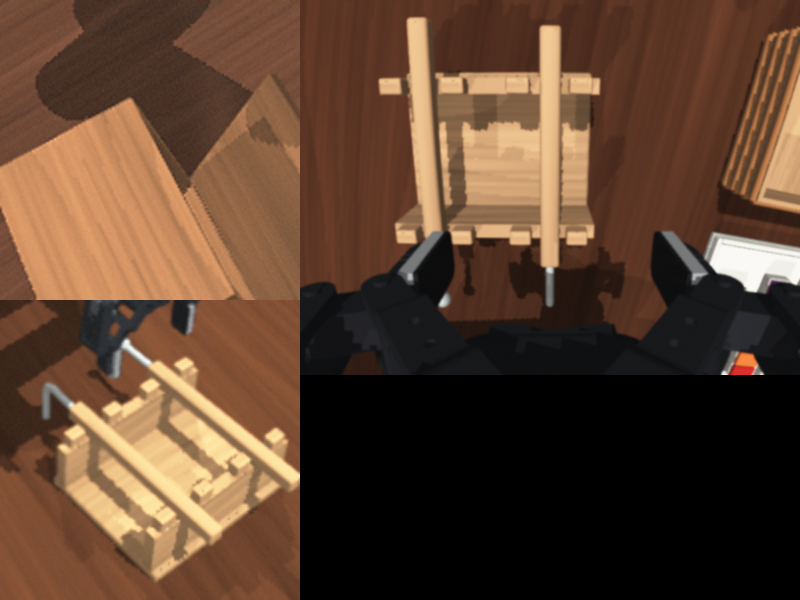

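The hooked stick lies in its slot with the hook down (bend at (45,390) in the scene crop). The plain stick is untouched and the hatch is open.

```bash
python3 -m jog '0 0 0 0 0 0 -1; 0 0 0 0 0 0 -1'; python3 -c "
from bench import *
print(hand_in())"
```

```text
time: 13.38
tool_pos: [563.4, 179.9, 405.3]
tcp_rot: [-179.9, 0.0, 101.4]
ft_force: [-0.0, 0.0, 0.1]
finger_gap: 85.4
grip_force: 0.0
the job is handed in; nothing more can be done
None
```

I pulled the hatch down to its stop with the hook and left it open, laid the hooked stick back in its slot hook down, left the plain stick where it was, and handed the job in at 13.4 s; the hand-in returned no verdict.

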